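# Re-rack the hole saws for the drill press

## Task

Move the four hole saws from the wooden rack into the steel rack, one to a compartment, keeping their order counted from the white end block of each rack: the saw that starts nearest the wooden rack's white end goes into the compartment nearest the steel rack's white end, and so on along the row. Stand each one upright, teeth down, flat on its compartment's floor; set it down rather than dropping it.

Things in the scene. Friction and masses are not known exactly. Their poses are not given: they have to be found in the camera images.
- saw_red_center (a point): Red hole saw, upright, teeth down, on the pad of its colour. Painted cup 38 mm wide, 44 mm high; dark collar 24 mm wide, 8 mm high; steel shank 11 mm wide, 38 mm long: 90 mm in all, about 0.16 kg. Point on its axis, half-way up, 45 mm above the teeth: the shank runs from 7 to 45 mm above it. z is up; its yaw does not matter. Easily gripped by the shank from above.
- saw_blue_center (a point): Blue hole saw, upright, teeth down, on the pad of its colour. Painted cup 43 mm wide, 44 mm high; dark collar 24 mm wide, 8 mm high; steel shank 11 mm wide, 38 mm long: 90 mm in all, about 0.16 kg. Point on its axis, half-way up, 45 mm above the teeth: the shank runs from 7 to 45 mm above it. z is up; its yaw does not matter. Easily gripped by the shank from above.
- saw_green_center (a point): Green hole saw, upright, teeth down, on the pad of its colour. Painted cup 48 mm wide, 44 mm high; dark collar 24 mm wide, 8 mm high; steel shank 11 mm wide, 38 mm long: 90 mm in all, about 0.16 kg. Point on its axis, half-way up, 45 mm above the teeth: the shank runs from 7 to 45 mm above it. z is up; its yaw does not matter. Easily gripped by the shank from above.
- saw_yellow_center (a point): Yellow hole saw, upright, teeth down, on the pad of its colour. Painted cup 54 mm wide, 44 mm high; dark collar 24 mm wide, 8 mm high; steel shank 11 mm wide, 38 mm long: 90 mm in all, about 0.16 kg. Point on its axis, half-way up, 45 mm above the teeth: the shank runs from 7 to 45 mm above it. z is up; its yaw does not matter. Easily gripped by the shank from above.
- wood_rack: Fixed wooden board, 304 x 86 x 18 mm, with four coloured pads in a row along its y, a saw on each. Origin at the centre of its underside, on the table; y points along the row to its own white block (34 mm high, part of the rack, centred 163 mm from the origin), z up. Pad centres at x = 0, y = +111, +37, -37, -111 mm; pad tops 24 mm above the table. The colours' order varies.
- pad_red: Flat red square pad, 70 x 70 x 6 mm, fixed on the wooden rack; the red hole saw starts on it, within 6 mm of its centre each way, so it keeps showing that saw's first place. Origin at the centre of its underside, 18 mm above the table; axes as the wooden rack's.
- pad_blue: Flat blue square pad, 70 x 70 x 6 mm, fixed on the wooden rack; the blue hole saw starts on it, within 6 mm of its centre each way, so it keeps showing that saw's first place. Origin at the centre of its underside, 18 mm above the table; axes as the wooden rack's.
- pad_green: Flat green square pad, 70 x 70 x 6 mm, fixed on the wooden rack; the green hole saw starts on it, within 6 mm of its centre each way, so it keeps showing that saw's first place. Origin at the centre of its underside, 18 mm above the table; axes as the wooden rack's.
- steel_rack: Fixed low steel rack of four open compartments in a row along its y. Origin at the centre of its underside, on the table; z up. Compartment centres at x = 0, y = -111, -37, +37, +111 mm; each 70 x 70 mm inside, floor 5 mm above the table, walls 4 mm thick, tops 16 mm above the table. A white block stands at one end, a dark one at the other (34 mm high).
- white_block: White block, 78 x 22 x 34 mm high, fixed at one end of the steel rack, 162 mm from the rack's centre along its +y or its -y (this changes from start to start). Origin at the centre of its underside.

How it is judged:
By the outcome, as a careful person would: the job done as asked, in the order asked, and still so for the second after the job is handed in, with the robot touching nothing.
It also fails if it takes over 115 s, if anything falls off the work surface, if the arm or the gripper's body presses on something with over 40 N, if the wrist force passes 120 N, or if a joint passes its speed limit or range.

## Robot

A 7-joint arm with a two-finger parallel gripper is mounted at the origin on the work surface. World frame = base frame: x ahead of the robot, y to its left, z up, the work surface at z = 0. Lengths are in m, angles in rad, forces in N, time in s.
With the tool pointing down it reaches from about 0.4 to 0.925 m from the base axis. Payload 4.1 kg.
Tool frame: the origin (TCP) lies at the very end of the fingers, on their centre line; the grasp point (between the pads) lies robot.grip_depth behind it (robot.grip_depth is the distance from the TCP to the grasp point, in m); x points along the fingers, y is the direction in which the jaws open and shut, and the axes are right-handed (so a half turn about x gives the same grasp; the last joint's range is limited). The gripper opens to 85 mm and grips with 20 to 120 N. Pads are 22 mm wide; open, the fingers measure 114 mm over their backs; the gripper's body (76 mm by 85 mm) begins 54 mm behind the grasp point. The pads swing forward as they close: fully open they stand 13 mm farther back than shut.
Start: joints at [-1.405, 0.398, 0.045, 1.537, -0.019, 1.207, -0.051], TCP at [0.17, 0.627, 0.231] pointing down, gripper open.
Joint ranges: [-2.82, 2.82], [-0.49, 2.23], [-1.37, 1.46], [0, 2.46], [-1.36, 4.5], [0.23, 2], [-2.94, 2.94]. Speed limits (rad/s): [2.57, 2.57, 3.14, 3.14, 3.14, 3.14, 3.14].

## Interface

Orientations are given as a 3x3 rotation matrix whose columns are the frame's x, y, z axes.
In Python, from rig import readout, viewer, sign_off, robot gives the robot as it stands.
- The arm moves only by the tool play_rows, never from a script. Its argument "series" is a list of rows, each a list of 3 entries, a list of its own where there are three numbers: the gripper command: -1 is fully open, 1 is shut, values between are in proportion, then the shift along the tool's x, y, z in mm, then the turn about the tool's x in units of 6 degrees (1.0 is 6 degrees). In form: [[grip, [x, y, z], yaw], ...]. A call has 1 to 12 rows; each row is the pose to reach, as a shift and turn from the pose measured when the call began, along the tool's axes at that moment; what a row does not reach only later rows make up. A row lasts 1/12 s, in which the tool goes at most 41.7 mm and 7.16 degrees, less where a joint would pass 70% of its speed; a pose out of reach is approached as far as the arm can. A call with a gripper value outside its range is refused whole. The fingers move at their own pace and stop on an object; "force" is the grip in N (left out, the last holds). Time passes only in rows, so rows that repeat a pose let the fingers close. It gives the time, the measured TCP pose, the force and the opening at its end, in the units of the state.
- readout.read_state(): the state, without advancing time (a new reading comes with each control period).
- viewer.grab_frame(name): name is "scene" or "top" or "wrist"; returns a dict with "color" (400x640x3 uint8, red, green, blue), "depth" (400x640 float32, m along the optical axis (not along the pixel's ray), 0 where there is no reading), "K" (3x3 intrinsics, pixels), "rvec" (rotation vector, rad) and "tvec" (3), from world to camera coordinates, as OpenCV has them; the wrist camera has in their place "mount" (4x4, takes a point from camera to tool coordinates, whose origin is the TCP and whose axes are the tool frame's). Camera axes: x right, y down, z forward; pixel columns grow to the right and rows downward; lengths in m; the calibration is good to about 2 mm. A picture is of the moment at which its call begins: read the wrist's pose just before it.
- sign_off(): hands the job in, once; it reports no verdict.
The state is a dict: "clock": time; "qpos": joint angles; "joint_velocities": joint speeds; "joint_torque": joint torques, N m; "eef_pos": TCP position; "eef_rot": TCP orientation; "ft_force": force on the tool from outside, world axes, zero at the start; "wrist_torque": the same for the moment, N m; "width": opening from 0.0 (shut) to 1.0 (fully open).
Only numpy, scipy, OpenCV 4.12 (cv2) and the standard library are available. Lean on these libraries where they do the work, as an engineer would, in place of code of your own. Each camera call takes 0.05 s, during which the arm holds its last target.

## Working session

There is one attempt and no reset: what is moved stays moved. The work goes in short steps, Python scripts to look and compute and a tool call to move; the robot and the scene stay as the last step left them, time stands still between calls to the robot, and variables do not carry over. Pictures are saved under pics/ and viewed, and the job is handed in when it is done.

Besides the shell and the picture viewer there is one more tool, called after ">>>" as name([rows], argument=value, ...), one row to a line, values as JSON. play_rows: Moves the arm, as the interface text tells. Its arguments: {"type":"object","properties":{"series":{"type":"array"},"force":{"type":"number"}},"required":["series"]}

```bash
mkdir -p pics; ls; python3 - <<'E'
from rig import readout, viewer, robot
import cv2, numpy as np
np.set_printoptions(precision=4,suppress=True)
s=readout.read_state()
for k in s: print(k,np.array(s[k]))
print(robot, getattr(robot,'grip_depth',None))
for n in ["scene","top"]:
    f=viewer.grab_frame(n); np.savez(f'{n}0.npz',**f)
    cv2.imwrite(f'pics/{n}0.png',f['color'][:,:,::-1])
    print(n,f['K'],f['rvec'],f['tvec'])
E
```

```text
pics
clock 0.0
qpos [-1.405   0.3992  0.045   1.5379 -0.0187  1.2069 -0.0507]
joint_velocities [ 0.0005  0.0001 -0.0002 -0.     -0.0012  0.0003  0.0017]
joint_torque [ -0.0005 -47.5127   1.3644 -25.4219   0.0116   0.0097  -0.    ]
eef_pos [0.1699 0.6267 0.2303]
eef_rot [[-0.0004  0.2616  0.9652]
 [-0.0019  0.9652 -0.2616]
 [-1.     -0.002   0.0001]]
ft_force [0.7857 0.5482 0.7021]
wrist_torque [-0.0196 -0.019   0.0133]
width 1.0046044301134491
<Robot object at 0x7faeb15c3a10> 0.0187
scene [[412.3363   0.     321.7223]
 [  0.     412.3363 195.3447]
 [  0.       0.       1.    ]] [ 2.0441  0.866  -0.4679] [-0.3647 -0.1477  1.2289]
top [[391.7443   0.     321.6437]
 [  0.     391.7443 193.359 ]
 [  0.       0.       1.    ]] [ 2.1337 -2.1069  0.1513] [0.0136 0.5338 0.978 ]
```

View pics/top0.png

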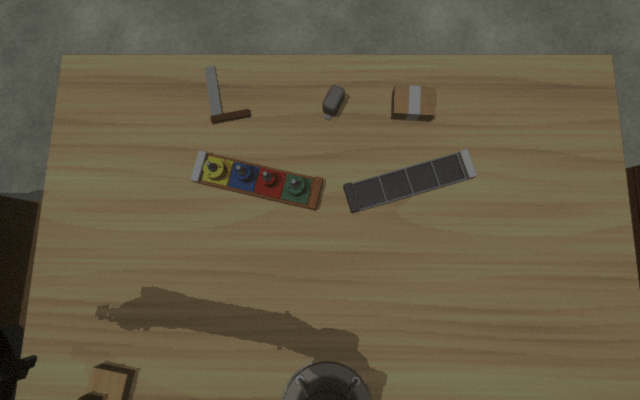

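View pics/scene0.png

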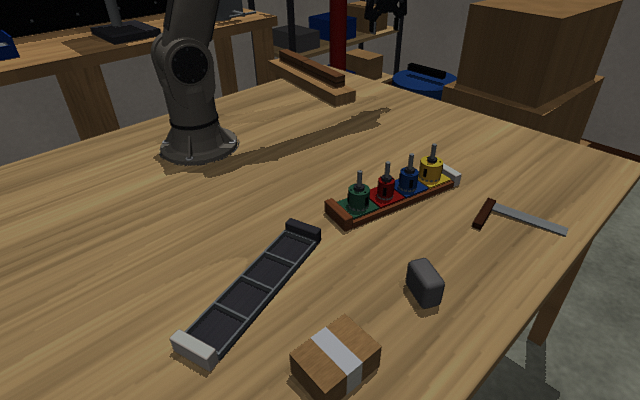

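The top view shows the wooden rack at (260,180), running yellow, blue, red, green from its white end at left (198,166). The steel rack is at (410,182) with its white end at right (468,164).

```bash
cat > h.py <<'E'
import numpy as np, cv2
np.set_printoptions(precision=4,suppress=True)
def world(f,R=None,t=None):
    K=f['K'];d=f['depth'];v,u=np.mgrid[0:d.shape[0],0:d.shape[1]]
    P=np.stack([(u-K[0,2])/K[0,0]*d,(v-K[1,2])/K[1,1]*d,d],-1)
    if 'rvec' in f:
        R=cv2.Rodrigues(f['rvec'])[0]; return (P-f['tvec'].ravel())@R, d>0
    return P@R.T+t, d>0
E
python3 - <<'E'
from h import *
for n in ['top','scene']:
    f=dict(np.load(n+'0.npz')); W,ok=world(f); c=f['color']
    z=W[...,2]
    t=(abs(z)<.03)&ok&(W[...,0]>.3)&(W[...,0]<.8)&(abs(W[...,1])<.5)
    z0=np.median(z[t]); print(n,'table z',z0)
    reg=ok&(W[...,0]>.4)&(W[...,0]<.72)&(abs(W[...,1])<.45)
    m=reg&(z-z0>.007)&(z-z0<.15)
    nl,lab,st,ce=cv2.connectedComponentsWithStats(m.astype(np.uint8))
    for i in range(1,nl):
        if st[i,4]<100: continue
        p=W[lab==i]
        pr=p[:,:2]; r=cv2.minAreaRect((pr*1000).astype(np.float32)); print('comp',st[i],r, p[:,2].max())
    # shank tops
    s=reg&(z-z0>.085)
    nl,lab,st,ce=cv2.connectedComponentsWithStats(s.astype(np.uint8))
    for i in range(1,nl):
        p=W[lab==i]; print(' shank',st[i,4],p.mean(0),p[:,2].min(),p[:,2].max(), ce[i])
E
```

```text
top table z 0.001071370060628733
comp [ 343  149  134   64 1341] ((575.0999755859375, -211.28787231445312), (79.12593841552734, 346.5260925292969), 16.96051597595215) 0.04039461986877984
comp [ 190  150  133   60 4083] ((573.4885864257812, 197.1964874267578), (347.1711120605469, 87.42604064941406), 77.5198745727539) 0.11801193374936801
 shank 31 [0.5941 0.3027 0.1068] 0.08913366165417488 0.11671030405100835 [208.7097 164.2581]
 shank 31 [0.5844 0.2261 0.1077] 0.09087754212966344 0.11740194063974814 [238.8065 168.1935]
 shank 25 [0.5691 0.1593 0.1079] 0.08837848529340828 0.11722853967350175 [265.24 174.4 ]
 shank 25 [0.5512 0.0884 0.1112] 0.0898989350189398 0.11801193374936801 [293.4  181.48]
scene table z 0.0012032119039889397
comp [ 324  143  137   87 4552] ((576.8220825195312, 195.95901489257812), (349.8109436035156, 88.37879943847656), 77.35792541503906) 0.11657404551075295
comp [ 169  218  152  153 3374] ((576.6841430664062, -212.23446655273438), (80.65132141113281, 346.9958801269531), 16.94754981994629) 0.03782893352278891
 shank 60 [0.5987 0.3008 0.1028] 0.08719495080263047 0.11657404551075295 [433.1    149.2667]
 shank 64 [0.5896 0.2237 0.1027] 0.0865614834543796 0.11557425795256236 [410.4688 159.4062]
 shank 64 [0.5748 0.1573 0.103 ] 0.0865262007215129 0.11562287091697812 [386.9688 167.5156]
 shank 65 [0.5559 0.0859 0.1032] 0.08632364607932103 0.11605929718795938 [358.9846 176.4   ]
```

>>> play_rows([
  [-1,[-5,-21,33],0.8],
  [-1,[-10,-42,66],1.6],
  [-1,[-16,-63,99],2.5],
  [-1,[-21,-84,132],3.3],
  [-1,[-26,-105,165],4.2],
  [-1,[-31,-126,198],5],
  [-1,[-37,-147,231],5.8],
  [-1,[-42,-168,264],6.6],
  [-1,[-48,-189,297],7.5],
  [-1,[-53,-210,330],8.3],
  [-1,[-58,-231,363],9.1],
  [-1,[-64,-252,396],10],
], force=50)

```text
clock: 1.1
eef_pos: [0.4868, 0.2783, 0.2947]
eef_rot: [[-0.001, 0.968, 0.252], [-0.002, 0.252, -0.968], [-1.0, -0.002, 0.002]]
ft_force: [2.1, 0.6, -0.2]
width: 1.002
```

>>> play_rows([
  [-1,[-2,15,25],0.6],
  [-1,[-4,32,51],1.2],
  [-1,[-5,48,77],1.9],
  [-1,[-5,64,102],2.43],
  [-1,[-5,64,102],2.43],
  [-1,[-5,64,102],2.43],
  [-1,[-5,64,102],2.43],
])

```text
clock: 1.68
eef_pos: [0.5738, 0.1965, 0.2992]
eef_rot: [[-0.003, 1.0, 0.001], [-0.002, 0.001, -1.0], [-1.0, -0.003, 0.002]]
ft_force: [0.4, -0.1, -0.4]
width: 1.001
```

```bash
cat > look.py <<'E'
from h import *
from rig import readout, viewer
import sys
def wrist(name):
    s=readout.read_state(); f=viewer.grab_frame('wrist')
    R=np.array(s['eef_rot']);t=np.array(s['eef_pos']);M=np.array(f['mount'])
    W,ok=world(f,R@M[:3,:3],R@M[:3,3]+t)
    np.savez(name+'.npz',W=W,ok=ok,c=f['color'],depth=f['depth'])
    cv2.imwrite(f'pics/{name}.png',f['color'][:,:,::-1])
    return s,f,W,ok
E
python3 - <<'E'
from look import *
s,f,W,ok=wrist('w1'); print(s['eef_pos'],s['eef_rot'],f['mount'],s['clock'],s['qpos'])
E
```

```text
[0.5738 0.1965 0.2992] [[-0.0027  1.      0.0013]
 [-0.0016  0.0013 -1.    ]
 [-1.     -0.0027  0.0016]] [[ 0.0001 -0.3165  0.9486 -0.1429]
 [ 1.     -0.0008 -0.0003  0.0008]
 [ 0.0008  0.9486  0.3165 -0.0805]
 [ 0.      0.      0.      1.    ]] 1.6833 [-0.8112  0.3134  0.5335  1.5598 -0.162   1.316  -0.2563]
```

View pics/w1.png

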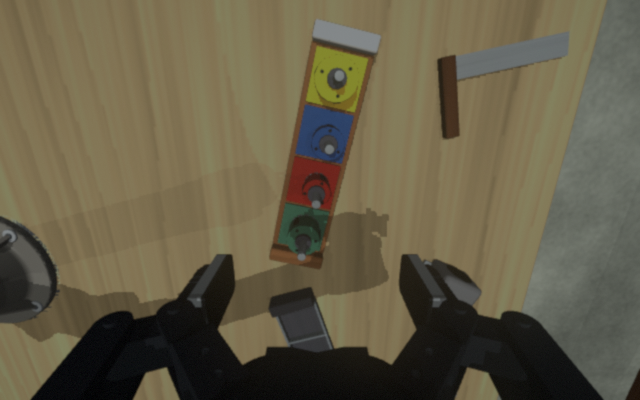

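The wrist view shows the wood rack from its white end (348,35) down to green (302,240). The shank tops are at (340,75), (329,148), (316,203) and (301,257), with part of the steel rack at (300,320).

```bash
cat > meas.py <<'E'
from h import *
def shanks(W,ok,zoff=0,lo=.109,hi=.122):
    z=W[...,2]-zoff
    reg=ok&(W[...,0]>.42)&(W[...,0]<.72)&(W[...,1]>.02)&(W[...,1]<.38)
    m=reg&(z>lo)&(z<hi)
    nl,lab,st,ce=cv2.connectedComponentsWithStats(m.astype(np.uint8))
    out=[]
    for i in range(1,nl):
        if st[i,4]<4: continue
        p=W[lab==i]; out.append(((p.max(0)+p.min(0))/2,p.mean(0),np.ptp(p,axis=0),st[i,4],ce[i]))
    return out
def table(W,ok):
    z=W[...,2]; t=ok&(abs(z)<.02)&(W[...,0]>.35)&(W[...,0]<.75)&(abs(W[...,1])<.45); return np.median(z[t])
E
python3 - <<'E'
from meas import *
for n in ['top0','scene0']:
    f=dict(np.load(n+'.npz')); W,ok=world(f); zo=table(W,ok); print(n,zo)
    for o in shanks(W,ok,zo): print(*o)
d=np.load('w1.npz'); W,ok=d['W'],d['ok']; zo=table(W,ok); print('wrist',zo)
for o in shanks(W,ok,zo): print(*o)
z=W[...,2]-zo
m=ok&(z>.009)&(z<.13)&(W[...,0]>.4)&(W[...,0]<.72)&(W[...,1]>0.01)&(W[...,1]<.42)
nl,lab,st,ce=cv2.connectedComponentsWithStats(m.astype(np.uint8))
for i in range(1,nl):
    if st[i,4]>300: print(st[i],cv2.minAreaRect((W[lab==i][:,:2]*1000).astype(np.float32)))
E
```

```text
top0 0.0010341206506325018
[0.5953 0.3042 0.1142] [0.5951 0.3039 0.1144] [0.0104 0.0095 0.0049] 16 [207.3125 163.125 ]
[0.5859 0.2267 0.1146] [0.5855 0.227  0.1144] [0.0106 0.0103 0.0056] 19 [237.8421 167.1579]
[0.5702 0.1601 0.1148] [0.5704 0.16   0.1151] [0.0081 0.0085 0.0049] 14 [264.5    173.2857]
[0.5518 0.0891 0.1141] [0.5519 0.0889 0.1145] [0.0104 0.0102 0.0077] 20 [293.1  180.95]
scene0 0.0012126889078414738
[0.5979 0.3026 0.1134] [0.598  0.3025 0.1136] [0.0089 0.0097 0.0063] 18 [433.8889 144.8889]
[0.5886 0.226  0.1131] [0.5886 0.2253 0.114 ] [0.0101 0.0117 0.0049] 18 [411.0556 154.7222]
[0.5732 0.1593 0.1132] [0.5733 0.1581 0.1138] [0.0093 0.0122 0.0049] 19 [387.0526 163.    ]
[0.5542 0.0882 0.1137] [0.5544 0.087  0.114 ] [0.0104 0.0109 0.0047] 18 [359.     171.6667]
wrist 0.0003565258513418823
[0.5975 0.3034 0.1135] [0.5973 0.3034 0.1141] [0.0105 0.0107 0.0044] 92 [338.8261  75.3696]
[0.5881 0.2267 0.113 ] [0.588  0.2268 0.1141] [0.0091 0.0099 0.0063] 75 [328.9467 148.6533]
[0.5733 0.16   0.1127] [0.573  0.1606 0.1137] [0.0097 0.0112 0.0064] 67 [315.6866 203.5522]
[0.5539 0.0883 0.1127] [0.5542 0.0894 0.1136] [0.0106 0.0106 0.0065] 60 [301.15 255.65]
[  269    19   112   250 14295] ((575.7054443359375, 197.13890075683594), (347.7586669921875, 86.23311614990234), 77.40113067626953)
```

>>> play_rows([
  [-1,[0,8,-36],0],
  [-1,[10,16,-72],0],
  [-1,[30,23,-107],0],
  [-1,[60,23.5,-107],0],
  [-1,[95,23.5,-107],0],
  [-1,[125,23.5,-107],0],
  [-1,[145,23.5,-107],0],
  [-1,[150,23.5,-107],0],
  [-1,[150,23.5,-107],0],
  [-1,[150,23.5,-107],0],
])

```text
clock: 2.57
eef_pos: [0.5964, 0.3053, 0.1503]
eef_rot: [[-0.001, 1.0, 0.004], [-0.0, 0.004, -1.0], [-1.0, -0.001, 0.0]]
ft_force: [1.2, -0.3, 1.0]
width: 0.999
```

Now descend 69 mm (y +1, z +2), then close.

>>> play_rows([
  [-1,[15,0.6,1.5],0],
  [-1,[35,0.6,1.5],0],
  [-1,[55,0.6,1.5],0],
  [-1,[69,0.6,1.5],0],
  [-1,[69,0.6,1.5],0],
  [-1,[69,0.6,1.5],0],
  [1,[69,0.6,1.5],0],
  [1,[69,0.6,1.5],0],
  [1,[69,0.6,1.5],0],
  [1,[69,0.6,1.5],0],
  [1,[69,0.6,1.5],0],
  [1,[69,0.6,1.5],0],
], force=50)

```text
clock: 3.57
eef_pos: [0.597, 0.3039, 0.0816]
eef_rot: [[-0.001, 1.0, 0.004], [0.0, 0.004, -1.0], [-1.0, -0.001, -0.0]]
ft_force: [0.5, -0.6, -0.1]
width: 0.145
```

>>> play_rows([
  [1,[0,0,0],0],
  [1,[0,0,0],0],
  [1,[0,0,0],0],
  [1,[0,0,0],0],
])

```text
clock: 3.9
eef_pos: [0.597, 0.3039, 0.0816]
eef_rot: [[-0.001, 1.0, 0.004], [0.0, 0.004, -1.0], [-1.0, -0.001, -0.0]]
ft_force: [-0.8, 0.1, 1.0]
width: 0.108
```

>>> play_rows([
  [1,[-8,0,0],0],
  [1,[-24,0,0],0],
  [1,[-48,0,0],0],
  [1,[-76,0,0],0],
  [1,[-104,0,0],0],
  [1,[-120,0,0],0],
  [1,[-128,0,0],0],
  [1,[-130,0,0],0],
  [1,[-130,0,0],0],
])

```text
clock: 4.65
eef_pos: [0.5968, 0.3037, 0.2113]
eef_rot: [[-0.002, 1.0, 0.004], [0.0, 0.004, -1.0], [-1.0, -0.002, -0.0]]
ft_force: [0.3, 0.3, -2.1]
width: 0.11
```

```bash
python3 - <<'E'
from look import *
s,f,W,ok=wrist('w2'); print(s['eef_pos'],s['width'],s['ft_force'],s['clock'])
E
```

```text
[0.5968 0.3037 0.2113] 0.10960372582743722 [ 0.2934  0.2528 -2.0985] 4.65
```

View pics/w2.png

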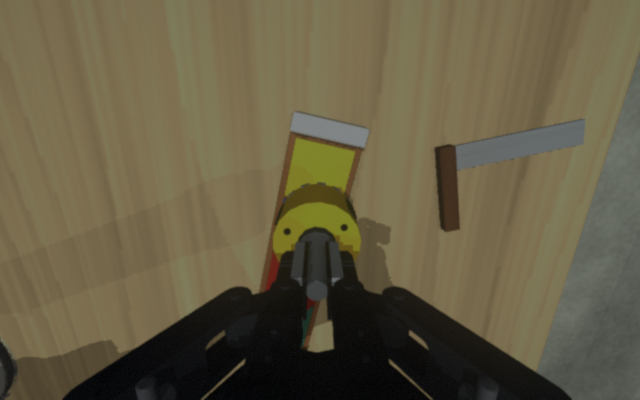

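>>> play_rows([
  [1,[0,0,8],0],
  [1,[0,0,26],0],
  [1,[0,1,56],0],
  [1,[0,2,92],0],
  [1,[0,2,129],0],
  [1,[0,3,166],0],
  [1,[0,3,203],0],
  [1,[0,4,240],0],
  [1,[0,4,277],0],
  [1,[0,5,314],0],
  [1,[0,5,351],0],
  [1,[0,6,388],0],
])

```text
clock: 5.7
eef_pos: [0.6019, -0.0882, 0.2098]
eef_rot: [[-0.005, 1.0, 0.002], [-0.001, 0.002, -1.0], [-1.0, -0.005, 0.001]]
ft_force: [0.7, 0.0, -1.1]
width: 0.109
```

>>> play_rows([
  [1,[0,1,35],0],
  [1,[0,2,71],0],
  [1,[0,3,107],0],
  [1,[0,4,143],0],
  [1,[0,5,178],0],
  [1,[0,6,206],0],
  [1,[0,6,222],0],
  [1,[0,6,230],0],
  [1,[0,6,230],0],
  [1,[0,6,230],0],
  [1,[0,6,230],0],
])

```text
clock: 6.62
eef_pos: [0.6086, -0.3161, 0.2096]
eef_rot: [[-0.006, 1.0, 0.004], [0.001, 0.004, -1.0], [-1.0, -0.006, -0.001]]
ft_force: [1.1, 1.6, -2.1]
width: 0.107
```

```bash
cat >> meas.py <<'E'
def steel(W,ok,zo,lo=.009,hi=.04):
    z=W[...,2]-zo
    m=ok&(z>lo)&(z<hi)&(W[...,0]>.4)&(W[...,0]<.72)&(W[...,1]<0.0)&(W[...,1]>-.44)
    nl,lab,st,ce=cv2.connectedComponentsWithStats(m.astype(np.uint8))
    return [(st[i],cv2.minAreaRect((W[lab==i][:,:2]*1000).astype(np.float32))) for i in range(1,nl) if st[i,4]>150]
E
python3 - <<'E'
from look import *
from meas import *
s,f,W,ok=wrist('w3'); print(s['eef_pos'],s['eef_rot'],s['width'],s['ft_force'],s['clock'])
zo=table(W,ok);print(zo)
for o in steel(W,ok,zo): print(*o)
for o in steel(W,ok,zo,.026): print('blk',*o)
E
```

```text
[ 0.6086 -0.3161  0.2096] [[-0.0059  1.      0.0044]
 [ 0.0008  0.0044 -1.    ]
 [-1.     -0.0059 -0.0008]] 0.10722230427987459 [ 1.1257  1.5771 -2.0855] 6.6167
0.000543298068334197
[ 224    0  139  220 2805] ((589.0278930664062, -251.85165405273438), (78.18870544433594, 261.0832824707031), 16.935388565063477)
```

View pics/w3.png

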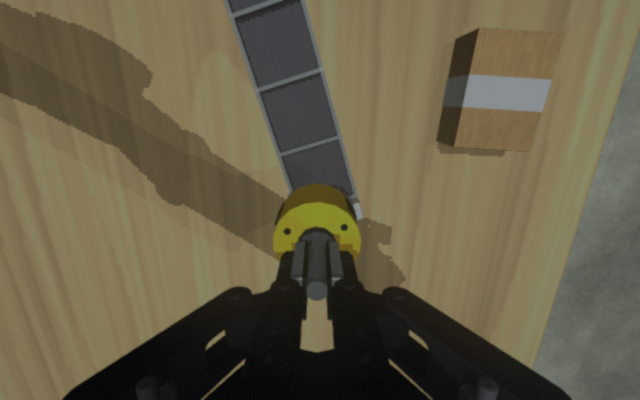

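The yellow saw hangs at (317,235). The steel rack's compartments run up-left from (315,165), and its white block shows behind the saw at (357,207).

>>> play_rows([
  [1,[8,1.2,2],0],
  [1,[28,1.2,2],0],
  [1,[56,1.2,2],0],
  [1,[84,1.2,2],0],
  [1,[106,1.2,2],0],
  [1,[122,1.2,2],0],
  [1,[132,1.2,2],0],
  [1,[137,1.2,2],0],
  [1,[137,1.2,2],0],
  [1,[137,1.2,2],0],
])

```text
clock: 7.5
eef_pos: [0.61, -0.3179, 0.0735]
eef_rot: [[-0.004, 1.0, 0.006], [-0.0, 0.006, -1.0], [-1.0, -0.004, 0.0]]
ft_force: [-0.9, -0.1, -1.6]
width: 0.108
```

>>> play_rows([
  [1,[2,-0.5,0],0],
  [1,[4,-1,0],0],
  [1,[5.5,-1,0],0],
  [1,[7,-1,0],0],
  [1,[8,-1,0],0],
  [1,[9,-1,0],0],
  [1,[9.5,-1,0],0],
  [1,[10,-1,0],0],
  [1,[10.4,-1,0],0],
  [1,[10.8,-1,0],0],
  [1,[10.8,-1,0],0],
  [1,[10.8,-1,0],0],
])

```text
clock: 8.5
eef_pos: [0.609, -0.3179, 0.0628]
eef_rot: [[-0.004, 1.0, 0.006], [-0.0, 0.006, -1.0], [-1.0, -0.004, 0.0]]
ft_force: [-0.4, -0.4, -2.3]
width: 0.113
```

>>> play_rows([
  [1,[0.3,0,0],0],
  [1,[0.5,0,0],0],
  [1,[0.7,0,0],0],
  [1,[0.7,0,0],0],
  [1,[0.7,0,0],0],
])

```text
clock: 8.92
eef_pos: [0.609, -0.318, 0.0627]
eef_rot: [[-0.004, 1.0, 0.005], [-0.0, 0.005, -1.0], [-1.0, -0.004, 0.0]]
ft_force: [-2.0, 1.5, 4.3]
width: 0.107
```

>>> play_rows([
  [0.7,[0,0,0],0],
  [0.4,[0,0,0],0],
  [0,[0,0,0],0],
  [-1,[0,0,0],0],
  [-1,[0,0,0],0],
  [-1,[0,0,0],0],
  [-1,[0,0,0],0],
  [-1,[-20,0,0],0],
  [-1,[-55,0,0],0],
  [-1,[-90,0,0],0],
  [-1,[-120,0,-20],0],
  [-1,[-130,0,-55],0],
])

```text
clock: 9.92
eef_pos: [0.6099, -0.27, 0.1987]
eef_rot: [[0.004, 1.0, -0.003], [-0.008, -0.003, -1.0], [-1.0, 0.004, 0.008]]
ft_force: [0.5, -0.8, 1.3]
width: 1.001
```

>>> play_rows([
  [-1,[0,-2,-35],0],
  [-1,[0,-4,-76],0],
  [-1,[0,-6,-117],0],
  [-1,[0,-8,-158],0],
  [-1,[0,-10,-199],0],
  [-1,[0,-12,-240],0],
  [-1,[0,-14,-281],0],
  [-1,[0,-16,-322],0],
  [-1,[0,-18,-363],0],
  [-1,[10,-20,-404],0],
  [-1,[20,-22,-445],0],
  [-1,[25,-22,-480],0],
])

```text
clock: 10.92
eef_pos: [0.5879, 0.2129, 0.1689]
eef_rot: [[0.003, 1.0, -0.001], [-0.007, -0.001, -1.0], [-1.0, 0.003, 0.007]]
ft_force: [0.3, 0.8, -0.4]
width: 0.999
```

```bash
python3 - <<'E'
from look import *
from meas import *
s=readout.read_state(); print(s['eef_pos'],s['eef_rot'])
f=viewer.grab_frame('top'); cv2.imwrite('pics/top1.png',f['color'][100:260,150:520,::-1].repeat(2,0).repeat(2,1))
W,ok=world(f); zo=table(W,ok)
z=W[...,2]-zo
m=ok&(z>.085)&(z<.11)&(W[...,1]<-.05)&(W[...,1]>-.4)&(W[...,0]>.5)&(W[...,0]<.7)
p=W[m]; print(len(p),p.mean(0) if len(p) else '',z[m].max() if len(p) else '')
E
```

```text
[0.5879 0.2129 0.1689] [[ 0.0026  1.     -0.0011]
 [-0.0073 -0.0011 -1.    ]
 [-1.      0.0026  0.0073]]
21 [ 0.6062 -0.3158  0.094 ] 0.09909681959030847
```

View pics/top1.png

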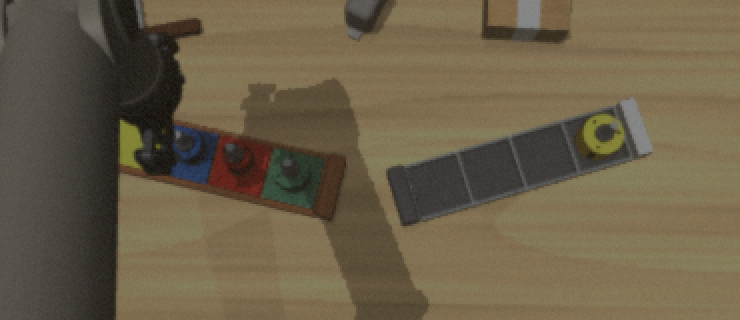

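Yellow stands upright in the compartment next to the white block, at (603,135) in the crop. Blue, red and green are untouched.

>>> play_rows([
  [-1,[5,0,-10],0],
  [-1,[15,0,-14],0],
  [-1,[25,0,-14.3],0],
  [-1,[40,0,-14.3],0],
  [-1,[58,0,-14.3],0],
  [-1,[75,0,-14.3],0],
  [-1,[87.3,0,-14.3],0],
  [-1,[87.3,0,-14.3],0],
  [-1,[87.3,0,-14.3],0],
  [-1,[87.3,0,-14.3],0],
])

```text
clock: 11.8
eef_pos: [0.5874, 0.237, 0.0809]
eef_rot: [[0.003, 1.0, 0.008], [-0.001, 0.008, -1.0], [-1.0, 0.002, 0.001]]
ft_force: [-1.0, -0.3, -0.1]
width: 1.0
```

>>> play_rows([
  [1,[0,0,0],0],
  [1,[0,0,0],0],
  [1,[0,0,0],0],
  [1,[0,0,0],0],
  [1,[0,0,0],0],
  [1,[0,0,0],0],
  [1,[0,0,0],0],
  [1,[0,0,0],0],
  [1,[0,0,0],0],
  [1,[0,0,0],0],
], force=50)

```text
clock: 12.63
eef_pos: [0.5876, 0.2372, 0.0811]
eef_rot: [[0.003, 1.0, 0.009], [-0.001, 0.009, -1.0], [-1.0, 0.003, 0.001]]
ft_force: [0.5, -0.1, 3.1]
width: 0.106
```

The last measured pose was mid-motion, so this grip is about 10 mm off centre along Y. I'll reopen, look again and re-grip.

>>> play_rows([
  [0.6,[0,0,0],0],
  [0,[0,0,0],0],
  [-1,[0,0,0],0],
  [-1,[0,0,0],0],
  [-1,[0,0,0],0],
  [-1,[0,0,0],0],
  [-1,[0,0,0],0],
  [-1,[-30,0,0],0],
  [-1,[-60,0,-20],0],
  [-1,[-70,0,-40],0],
  [-1,[-70,0,-40],0],
  [-1,[-70,0,-40],0],
])

```text
clock: 13.63
eef_pos: [0.5869, 0.2791, 0.1516]
eef_rot: [[0.004, 1.0, 0.012], [0.0, 0.012, -1.0], [-1.0, 0.004, -0.0]]
ft_force: [0.8, -1.2, -0.1]
width: 1.001
```

```bash
python3 - <<'E'
from look import *
from meas import *
s,f,W,ok=wrist('w4'); print(s['eef_pos'],s['joint_velocities'],s['clock'])
zo=table(W,ok);print(zo)
for o in shanks(W,ok,zo): print(*o)
s=readout.read_state(); print(s['eef_pos'],s['eef_rot'])
E
```

```text
[0.5869 0.2791 0.1516] [0.0226 0.014  0.0247 0.052  0.0186 0.0018 0.0018] 13.6333
0.00034478966443582393
[0.5883 0.2265 0.1124] [0.5882 0.2276 0.1134] [0.0097 0.0109 0.0061] 184 [316.5    290.1304]
[0.5865 0.2771 0.1506] [[ 0.0022  1.      0.0095]
 [-0.0018  0.0095 -1.    ]
 [-1.      0.0022  0.0018]]
```

View pics/w4.png

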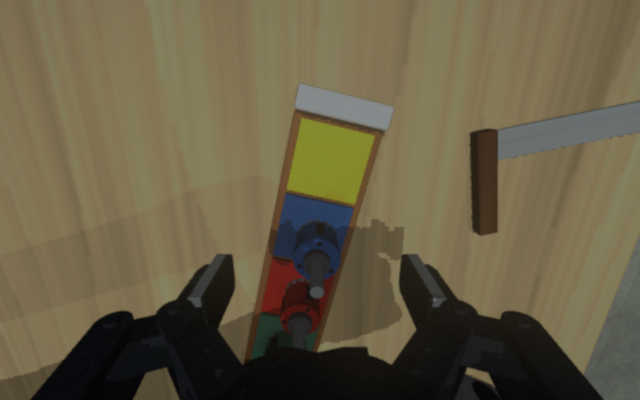

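Blue still stands upright on its pad, with its shank top at (317,291) and not shifted. Next I go down on centre.

>>> play_rows([
  [-1,[0,1,15],0],
  [-1,[0,2,35],0],
  [-1,[0,2,50.4],0],
  [-1,[0,2,50.4],0],
  [-1,[0,2,50.4],0],
  [-1,[0,2,50.4],0],
  [-1,[0,2,50.4],0],
])

```text
clock: 14.27
eef_pos: [0.5887, 0.2276, 0.1504]
eef_rot: [[0.002, 1.0, 0.011], [-0.001, 0.011, -1.0], [-1.0, 0.002, 0.001]]
ft_force: [0.7, 0.5, -1.2]
width: 1.001
```

>>> play_rows([
  [-1,[15,-0.7,0.8],0],
  [-1,[35,-0.7,0.8],0],
  [-1,[55,-0.7,0.8],0],
  [-1,[69,-0.7,0.8],0],
  [-1,[69,-0.7,0.8],0],
  [-1,[69,-0.7,0.8],0],
])

```text
clock: 14.77
eef_pos: [0.5875, 0.2275, 0.0808]
eef_rot: [[0.0, 1.0, 0.012], [-0.002, 0.012, -1.0], [-1.0, 0.0, 0.002]]
ft_force: [0.2, -0.1, 0.2]
width: 1.0
```

>>> play_rows([
  [1,[0,0,0],0],
  [1,[0,0,0],0],
  [1,[0,0,0],0],
  [1,[0,0,0],0],
  [1,[0,0,0],0],
  [1,[0,0,0],0],
  [1,[0,0,0],0],
  [1,[0,0,0],0],
  [1,[0,0,0],0],
  [1,[0,0,0],0],
], force=50)

```text
clock: 15.6
eef_pos: [0.5879, 0.2276, 0.0813]
eef_rot: [[0.001, 1.0, 0.012], [-0.001, 0.012, -1.0], [-1.0, 0.001, 0.001]]
ft_force: [-0.7, 0.5, 4.2]
width: 0.105
```

>>> play_rows([
  [1,[-8,0,0],0],
  [1,[-24,0,0],0],
  [1,[-48,0,0],0],
  [1,[-76,0,0],0],
  [1,[-104,0,0],0],
  [1,[-120,0,0],0],
  [1,[-128,0,0],0],
  [1,[-130,0,0],0],
  [1,[-130,0,0],0],
])

```text
clock: 16.35
eef_pos: [0.5873, 0.2278, 0.2108]
eef_rot: [[0.0, 1.0, 0.012], [-0.001, 0.012, -1.0], [-1.0, 0.0, 0.001]]
ft_force: [-0.0, -0.7, -3.0]
width: 0.116
```

>>> play_rows([
  [1,[0,0,8],0],
  [1,[0,0,26],0],
  [1,[0,-1,56],0],
  [1,[0,-1,92],0],
  [1,[0,-2,129],0.1],
  [1,[0,-2,166],0.1],
  [1,[0,-2.5,203],0.1],
  [1,[0,-3,240],0.1],
  [1,[0,-3.5,277],0.1],
  [1,[0,-4,314],0.1],
  [1,[0,-4,350],0.1],
  [1,[0,-4.5,384],0.1],
])

```text
clock: 17.35
eef_pos: [0.5855, -0.1589, 0.2096]
eef_rot: [[-0.003, 1.0, 0.0], [-0.002, 0.0, -1.0], [-1.0, -0.003, 0.002]]
ft_force: [0.8, 0.3, -1.6]
width: 0.109
```

>>> play_rows([
  [1,[0,0,30],0],
  [1,[0,0,56],0],
  [1,[0,0,70],0],
  [1,[0,0,76],0],
  [1,[0,0,78],0],
  [1,[0,0,78],0],
  [1,[0,0,78],0],
  [1,[0,0,78],0],
])

```text
clock: 18.02
eef_pos: [0.5862, -0.2345, 0.2095]
eef_rot: [[-0.003, 1.0, 0.003], [-0.0, 0.003, -1.0], [-1.0, -0.003, 0.0]]
ft_force: [-0.5, 0.2, -2.4]
width: 0.111
```

>>> play_rows([
  [1,[2,1.5,7],0],
  [1,[10,1.5,12],0],
  [1,[28,1.5,12.7],0],
  [1,[56,1.5,12.7],0],
  [1,[84,1.5,12.7],0],
  [1,[106,1.5,12.7],0],
  [1,[122,1.5,12.7],0],
  [1,[132,1.5,12.7],0],
  [1,[137,1.5,12.7],0],
  [1,[137,1.5,12.7],0],
  [1,[137,1.5,12.7],0],
  [1,[137,1.5,12.7],0],
])

```text
clock: 19.02
eef_pos: [0.5882, -0.2478, 0.0738]
eef_rot: [[-0.001, 1.0, 0.003], [-0.001, 0.003, -1.0], [-1.0, -0.001, 0.001]]
ft_force: [0.6, 0.5, -1.2]
width: 0.109
```

Down about 11 mm, softly.

>>> play_rows([
  [1,[2,-0.5,0],0],
  [1,[4,-0.8,-0.5],0],
  [1,[6,-0.8,-0.5],0],
  [1,[7.5,-0.8,-0.5],0],
  [1,[8.5,-0.8,-0.5],0],
  [1,[9.5,-0.8,-0.5],0],
  [1,[10,-0.8,-0.5],0],
  [1,[10.4,-0.8,-0.5],0],
  [1,[10.8,-0.8,-0.5],0],
  [1,[11.1,-0.8,-0.5],0],
  [1,[11.1,-0.8,-0.5],0],
  [1,[11.1,-0.8,-0.5],0],
])

```text
clock: 20.02
eef_pos: [0.5874, -0.2473, 0.0628]
eef_rot: [[-0.001, 1.0, 0.003], [-0.001, 0.003, -1.0], [-1.0, -0.001, 0.001]]
ft_force: [-0.2, 0.2, -1.3]
width: 0.11
```

>>> play_rows([
  [1,[0.2,0,0],0],
  [1,[0.4,0,0],0],
  [1,[0.6,0,0],0],
  [1,[0.6,0,0],0],
])

```text
clock: 20.35
eef_pos: [0.5874, -0.2474, 0.0623]
eef_rot: [[-0.001, 1.0, 0.003], [-0.001, 0.003, -1.0], [-1.0, -0.001, 0.001]]
ft_force: [-0.4, -0.0, -0.0]
width: 0.111
```

>>> play_rows([
  [1,[0.3,0,0],0],
  [1,[0.5,0,0],0],
  [1,[0.5,0,0],0],
  [1,[0.5,0,0],0],
])

```text
clock: 20.68
eef_pos: [0.5875, -0.2474, 0.0623]
eef_rot: [[-0.001, 1.0, 0.003], [-0.001, 0.003, -1.0], [-1.0, -0.001, 0.001]]
ft_force: [-2.5, 1.7, 4.2]
width: 0.113
```

>>> play_rows([
  [0.7,[0,0,0],0],
  [0.4,[0,0,0],0],
  [0,[0,0,0],0],
  [-1,[0,0,0],0],
  [-1,[0,0,0],0],
  [-1,[0,0,0],0],
  [-1,[0,0,0],0],
  [-1,[-20,0,0],0],
  [-1,[-55,0,0],0],
  [-1,[-90,0,0],0],
  [-1,[-120,0,-20],0],
  [-1,[-130,0,-55],0],
])

```text
clock: 21.68
eef_pos: [0.5887, -0.1988, 0.198]
eef_rot: [[0.008, 1.0, -0.005], [-0.007, -0.005, -1.0], [-1.0, 0.008, 0.007]]
ft_force: [0.8, -0.4, 1.0]
width: 0.997
```

>>> play_rows([
  [-1,[0,-1,-35],0],
  [-1,[0,-2,-76],0],
  [-1,[0,-4,-117],0],
  [-1,[0,-6,-158],0],
  [-1,[0,-8,-199],0],
  [-1,[0,-10,-240],0],
  [-1,[0,-12,-281],0],
  [-1,[0,-13,-315],0],
  [-1,[10,-14,-340],0],
  [-1,[20,-14,-350],0],
  [-1,[30,-14,-354],0],
  [-1,[40,-14,-354],0],
])

```text
clock: 22.68
eef_pos: [0.5766, 0.1544, 0.1541]
eef_rot: [[0.007, 1.0, -0.005], [-0.008, -0.005, -1.0], [-1.0, 0.007, 0.008]]
ft_force: [0.0, -1.0, -0.3]
width: 1.003
```

>>> play_rows([
  [-1,[0,0,0],0],
  [-1,[0,0,0],0],
  [-1,[0,0,0],0],
])

```text
clock: 22.93
eef_pos: [0.5771, 0.1518, 0.1543]
eef_rot: [[0.007, 1.0, -0.009], [-0.009, -0.009, -1.0], [-1.0, 0.008, 0.009]]
ft_force: [0.2, 0.2, -0.8]
width: 1.002
```

>>> play_rows([
  [-1,[0,-4,-6],0],
  [-1,[8,-4.8,-9],0],
  [-1,[22,-4.8,-9],0],
  [-1,[40,-4.8,-9],0],
  [-1,[58,-4.8,-9],0],
  [-1,[72.8,-4.8,-9],0],
  [-1,[72.8,-4.8,-9],0],
  [-1,[72.8,-4.8,-9],0],
  [-1,[72.8,-4.8,-9],0],
])

```text
clock: 23.68
eef_pos: [0.5736, 0.1603, 0.0822]
eef_rot: [[0.009, 1.0, -0.009], [-0.009, -0.009, -1.0], [-1.0, 0.009, 0.009]]
ft_force: [-0.1, -0.7, 0.1]
width: 1.001
```

>>> play_rows([
  [1,[0.6,0,0],0],
  [1,[0.6,0,0],0],
  [1,[0.6,0,0],0],
  [1,[0.6,0,0],0],
  [1,[0.6,0,0],0],
  [1,[0.6,0,0],0],
  [1,[0.6,0,0],0],
  [1,[0.6,0,0],0],
  [1,[0.6,0,0],0],
  [1,[0.6,0,0],0],
], force=50)

```text
clock: 24.52
eef_pos: [0.5738, 0.1603, 0.0817]
eef_rot: [[0.009, 1.0, -0.009], [-0.009, -0.009, -1.0], [-1.0, 0.009, 0.009]]
ft_force: [-0.6, -0.1, 1.6]
width: 0.111
```

>>> play_rows([
  [1,[-8,0,0],0],
  [1,[-24,0,0],0],
  [1,[-48,0,0],0],
  [1,[-76,0,0],0],
  [1,[-104,0,0],0],
  [1,[-120,0,0],0],
  [1,[-128,0,0],0],
  [1,[-130,0,0],0],
  [1,[-130,0,0],0],
])

```text
clock: 25.27
eef_pos: [0.5722, 0.1615, 0.2115]
eef_rot: [[0.009, 1.0, -0.009], [-0.009, -0.009, -1.0], [-1.0, 0.009, 0.009]]
ft_force: [-0.4, 0.1, -1.6]
width: 0.109
```

>>> play_rows([
  [1,[0,0,8],0],
  [1,[0,0,26],0],
  [1,[0,-1,56],0],
  [1,[1,-1,92],0],
  [1,[1,-2,129],0],
  [1,[2,-2,166],0],
  [1,[2,-2.5,203],0],
  [1,[2,-3,240],0],
  [1,[2,-3,275],0],
  [1,[3,-3.5,303],0],
  [1,[3,-3.5,322],0],
  [1,[3,-3.5,333],0],
])

```text
clock: 26.27
eef_pos: [0.5635, -0.1757, 0.2099]
eef_rot: [[0.005, 1.0, -0.014], [-0.01, -0.014, -1.0], [-1.0, 0.005, 0.01]]
ft_force: [0.6, 0.7, -1.8]
width: 0.112
```

>>> play_rows([
  [1,[0,0,5],0],
  [1,[0,0,5],0],
  [1,[0,0,5],0],
  [1,[0,0,5],0],
])

```text
clock: 26.6
eef_pos: [0.5637, -0.1786, 0.2095]
eef_rot: [[0.005, 1.0, -0.011], [-0.009, -0.011, -1.0], [-1.0, 0.005, 0.009]]
ft_force: [0.3, 1.6, -0.4]
width: 0.108
```

>>> play_rows([
  [1,[8,1,-2],0],
  [1,[28,1.3,-3.4],0],
  [1,[56,1.3,-3.4],0],
  [1,[84,1.3,-3.4],0],
  [1,[106,1.3,-3.4],0],
  [1,[122,1.3,-3.4],0],
  [1,[132,1.3,-3.4],0],
  [1,[136,1.3,-3.4],0],
  [1,[136,1.3,-3.4],0],
  [1,[136,1.3,-3.4],0],
  [1,[136,1.3,-3.4],0],
])

```text
clock: 27.52
eef_pos: [0.5668, -0.1766, 0.0747]
eef_rot: [[0.007, 1.0, -0.011], [-0.009, -0.011, -1.0], [-1.0, 0.007, 0.009]]
ft_force: [0.3, 0.1, -1.8]
width: 0.109
```

>>> play_rows([
  [1,[2,-0.5,0],0],
  [1,[4,-1,0],0],
  [1,[6,-1,0],0],
  [1,[8,-1,0],0],
  [1,[9.5,-1,0],0],
  [1,[10.5,-1,0],0],
  [1,[11,-1,0],0],
  [1,[11.4,-1,0],0],
  [1,[11.7,-1,0],0],
  [1,[12,-1,0],0],
  [1,[12.2,-1,0],0],
  [1,[12.2,-1,0],0],
])

```text
clock: 28.52
eef_pos: [0.566, -0.1768, 0.0627]
eef_rot: [[0.007, 1.0, -0.011], [-0.009, -0.011, -1.0], [-1.0, 0.007, 0.009]]
ft_force: [0.3, -0.5, -0.1]
width: 0.112
```

>>> play_rows([
  [1,[0.2,0,0],0],
  [1,[0.4,0,0],0],
  [1,[0.5,0,0],0],
  [1,[0.5,0,0],0],
])

```text
clock: 28.85
eef_pos: [0.5661, -0.1768, 0.0626]
eef_rot: [[0.007, 1.0, -0.011], [-0.009, -0.011, -1.0], [-1.0, 0.008, 0.009]]
ft_force: [-1.4, 0.8, 5.0]
width: 0.11
```

Contact with the floor. Release red, lift and go to green.

>>> play_rows([
  [0.7,[0,0,0],0],
  [0.4,[0,0,0],0],
  [0,[0,0,0],0],
  [-1,[0,0,0],0],
  [-1,[0,0,0],0],
  [-1,[0,0,0],0],
  [-1,[0,0,0],0],
  [-1,[-20,0,0],0],
  [-1,[-55,0,0],0],
  [-1,[-90,0,0],0],
  [-1,[-120,0,-20],0],
  [-1,[-130,0,-55],0],
])

```text
clock: 29.85
eef_pos: [0.5676, -0.1265, 0.1976]
eef_rot: [[0.016, 1.0, -0.02], [-0.013, -0.02, -1.0], [-1.0, 0.017, 0.013]]
ft_force: [0.9, -0.5, 0.8]
width: 1.0
```

>>> play_rows([
  [-1,[0,-1,-30],0],
  [-1,[0,-3,-65],0],
  [-1,[0,-5,-100],0],
  [-1,[0,-7,-135],0],
  [-1,[0,-9,-170],0],
  [-1,[5,-11,-195],0],
  [-1,[20,-12,-210],0],
  [-1,[35,-13,-215],0],
  [-1,[42,-13,-215],0],
  [-1,[42,-13,-215],0],
  [-1,[42,-13,-215],0],
  [-1,[42,-13,-215],0],
])

```text
clock: 30.85
eef_pos: [0.5604, 0.0867, 0.1534]
eef_rot: [[0.018, 1.0, -0.023], [-0.014, -0.022, -1.0], [-1.0, 0.018, 0.013]]
ft_force: [0.0, 0.2, 0.6]
width: 0.998
```

>>> play_rows([
  [-1,[0,0,0],0],
  [-1,[0,0,0],0],
])

```text
clock: 31.02
eef_pos: [0.5613, 0.0856, 0.1545]
eef_rot: [[0.02, 1.0, -0.024], [-0.013, -0.024, -1.0], [-1.0, 0.02, 0.013]]
ft_force: [0.1, -0.1, -0.3]
width: 1.001
```

The tool tilt has built up to about 1.4°, because calls ended mid-motion. I'll try the reverse motion to undo it: settle higher, then end a call partway through a descent.

>>> play_rows([
  [-1,[-15,0,0],0],
  [-1,[-45,0,10],0],
  [-1,[-80,0,25],0],
  [-1,[-110,0,-20],0],
  [-1,[-120,0,-45],0],
  [-1,[-120,0,-50],0],
  [-1,[-120,0,-50],0],
  [-1,[-120,0,-50],0],
  [-1,[-85,0,-15],0],
  [-1,[-50,0,20],0],
])

```text
clock: 31.85
eef_pos: [0.5608, 0.077, 0.2158]
eef_rot: [[0.023, 0.999, -0.022], [-0.013, -0.022, -1.0], [-1.0, 0.023, 0.012]]
ft_force: [1.0, -0.3, -1.4]
width: 1.003
```

>>> play_rows([
  [-1,[0,0,0],0],
  [-1,[0,0,0],0],
  [-1,[0,0,0],0],
])

```text
clock: 32.1
eef_pos: [0.5605, 0.0753, 0.2155]
eef_rot: [[0.022, 0.999, -0.025], [-0.013, -0.025, -1.0], [-1.0, 0.023, 0.013]]
ft_force: [0.6, -0.0, 0.3]
width: 0.999
```

>>> play_rows([
  [-1,[0,0,-30],0],
  [-1,[0,0,-70],0],
  [-1,[0,0,-110],0],
  [-1,[0,0,-130],0],
  [-1,[0,0,-130],0],
  [-1,[0,0,-130],0],
  [-1,[0,0,-130],0],
  [-1,[0,0,-90],0],
  [-1,[0,0,-49],0],
  [-1,[0,0,-8],0],
  [-1,[0,0,33],0],
])

```text
clock: 33.02
eef_pos: [0.5592, 0.0385, 0.2166]
eef_rot: [[0.023, 0.999, -0.028], [-0.014, -0.027, -1.0], [-1.0, 0.023, 0.013]]
ft_force: [0.7, -0.1, 0.9]
width: 1.003
```

>>> play_rows([
  [-1,[0,0,0],0],
  [-1,[0,0,0],0],
  [-1,[0,0,0],0],
  [-1,[0,0,0],0],
])

```text
clock: 33.35
eef_pos: [0.5593, 0.0397, 0.2167]
eef_rot: [[0.023, 0.999, -0.026], [-0.013, -0.026, -1.0], [-1.0, 0.024, 0.012]]
ft_force: [0.6, -0.6, 0.1]
width: 1.003
```

>>> play_rows([
  [-1,[-30,0,-10],-0.25],
  [-1,[-70,0,-20],-0.25],
  [-1,[-95,0,-40],-0.25],
  [-1,[-100,0,-50],-0.25],
  [-1,[-100,0,-50],-0.25],
  [-1,[-100,0,-50],-0.25],
  [-1,[-60,0,-50],-0.25],
  [-1,[-20,0,-50],-0.25],
  [-1,[20,0,-50],-0.25],
])

```text
clock: 34.1
eef_pos: [0.56, 0.0881, 0.1934]
eef_rot: [[0.022, 1.0, -0.001], [-0.013, -0.001, -1.0], [-1.0, 0.022, 0.013]]
ft_force: [0.1, 0.3, -0.8]
width: 1.002
```

>>> play_rows([
  [-1,[0,0,0],0],
  [-1,[0,0,0],0],
  [-1,[0,0,0],0],
  [-1,[0,0,0],0],
])

```text
clock: 34.43
eef_pos: [0.5617, 0.0879, 0.1958]
eef_rot: [[0.026, 1.0, -0.002], [-0.013, -0.002, -1.0], [-1.0, 0.026, 0.013]]
ft_force: [-0.2, 0.2, 1.1]
width: 0.998
```

>>> play_rows([
  [-1,[10,-5,-2.3],0],
  [-1,[30,-10.2,-2.3],0],
  [-1,[50,-10.2,-2.3],0],
  [-1,[70,-10.2,-2.3],0],
  [-1,[90,-10.2,-2.3],0],
  [-1,[106,-10.2,-2.3],0],
  [-1,[113.5,-10.2,-2.3],0],
  [-1,[113.5,-10.2,-2.3],0],
  [-1,[113.5,-10.2,-2.3],0],
  [-1,[113.5,-10.2,-2.3],0],
])

```text
clock: 35.27
eef_pos: [0.5556, 0.089, 0.0834]
eef_rot: [[0.029, 1.0, -0.002], [-0.012, -0.001, -1.0], [-1.0, 0.029, 0.012]]
ft_force: [0.3, 0.3, -0.0]
width: 0.999
```

>>> play_rows([
  [-1,[1,-1,0],0],
  [-1,[1.5,-1,0],0],
  [1,[1.5,-1,0],0],
  [1,[1.5,-1,0],0],
  [1,[1.5,-1,0],0],
  [1,[1.5,-1,0],0],
  [1,[1.5,-1,0],0],
  [1,[1.5,-1,0],0],
  [1,[1.5,-1,0],0],
  [1,[1.5,-1,0],0],
  [1,[1.5,-1,0],0],
  [1,[1.5,-1,0],0],
], force=50)

```text
clock: 36.27
eef_pos: [0.5543, 0.089, 0.0821]
eef_rot: [[0.028, 1.0, -0.002], [-0.012, -0.002, -1.0], [-1.0, 0.028, 0.012]]
ft_force: [-2.6, 0.0, 5.5]
width: 0.109
```

>>> play_rows([
  [1,[-8,0,0],0],
  [1,[-24,0,0],0],
  [1,[-48,0,0],0],
  [1,[-76,0,0],0],
  [1,[-104,0,0],0],
  [1,[-120,0,0],0],
  [1,[-128,0,0],0],
  [1,[-130,0,0],0],
  [1,[-130,0,0],0],
])

```text
clock: 37.02
eef_pos: [0.5506, 0.0905, 0.2117]
eef_rot: [[0.028, 1.0, -0.002], [-0.012, -0.001, -1.0], [-1.0, 0.028, 0.012]]
ft_force: [0.3, 0.0, -2.1]
width: 0.108
```

>>> play_rows([
  [1,[0,0,8],0],
  [1,[0,0,26],0],
  [1,[0,-1,54],0],
  [1,[1,-2,86],0],
  [1,[1,-4,118],0],
  [1,[2,-5,148],0],
  [1,[2,-6,172],0],
  [1,[2,-7,188],0],
  [1,[2,-7,196],0],
  [1,[2,-7,196],0],
  [1,[2,-7,196],0],
  [1,[2,-7,196],0],
])

```text
clock: 38.02
eef_pos: [0.5433, -0.1036, 0.2111]
eef_rot: [[0.027, 1.0, 0.001], [-0.011, 0.001, -1.0], [-1.0, 0.027, 0.011]]
ft_force: [0.2, -0.1, -1.3]
width: 0.116
```

```bash
python3 - <<'E'
from look import *
from meas import *
s,f,W,ok=wrist('w5'); print(s['eef_pos'],s['eef_rot'],s['joint_velocities'],s['clock'])
zo=table(W,ok);print(zo)
for o in steel(W,ok,zo): print(*o)
f=viewer.grab_frame('top'); cv2.imwrite('pics/top2.png',f['color'][100:260,150:520,::-1].repeat(2,0).repeat(2,1))
E
```

```text
[ 0.5433 -0.1036  0.2111] [[ 0.0266  0.9996  0.0006]
 [-0.0106  0.0009 -0.9999]
 [-0.9996  0.0266  0.0106]] [-0.0095 -0.0037 -0.0027 -0.0044  0.0029  0.0001  0.0011] 38.0167
0.0003688686887683146
[ 263  113  117  181 2590] ((563.51708984375, -168.66893005371094), (78.21792602539062, 254.4217987060547), 16.971885681152344)
```

View pics/w5.png

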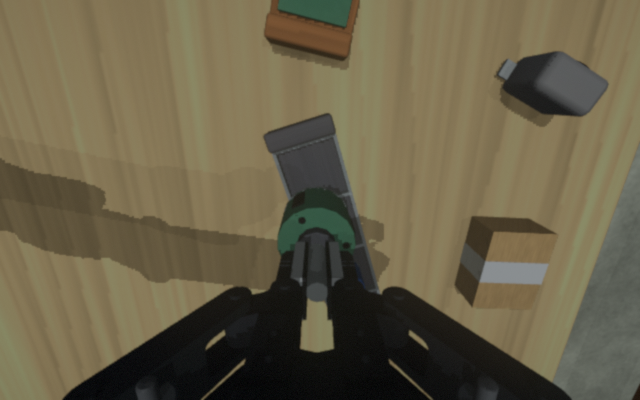

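View pics/top2.png

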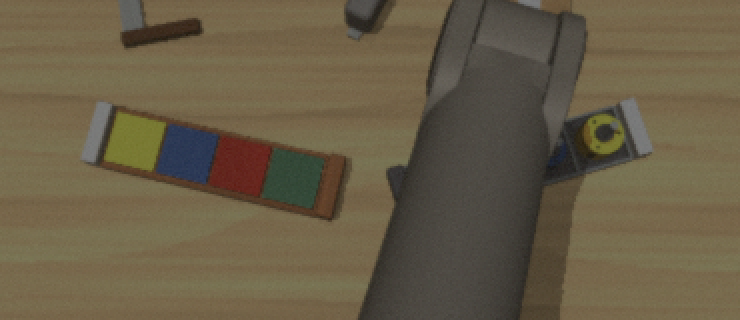

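Wrist: green hangs at (316,235) over the last compartment, by the dark block at (300,130). Top: all four pads are empty, and yellow stands at (603,135) with blue beside it.

>>> play_rows([
  [1,[8,-1,0],0],
  [1,[28,-2,0],0],
  [1,[56,-3,0],0],
  [1,[84,-3.9,0],0],
  [1,[106,-3.9,0],0],
  [1,[122,-3.9,0],0],
  [1,[132,-3.9,0],0],
  [1,[136,-3.9,0],0],
  [1,[136,-3.9,0],0],
  [1,[136,-3.9,0],0],
  [1,[136,-3.9,0],0],
])

```text
clock: 39.03
eef_pos: [0.5443, -0.1052, 0.0765]
eef_rot: [[0.029, 1.0, 0.001], [-0.011, 0.002, -1.0], [-1.0, 0.029, 0.011]]
ft_force: [0.4, 0.0, -2.4]
width: 0.11
```

>>> play_rows([
  [1,[2,-0.5,0],0],
  [1,[4,-1,0],0],
  [1,[6,-1.4,0],0],
  [1,[8,-1.4,0],0],
  [1,[9.5,-1.4,0],0],
  [1,[10.5,-1.4,0],0],
  [1,[11,-1.4,0],0],
  [1,[11.4,-1.4,0],0],
  [1,[11.7,-1.4,0],0],
  [1,[12,-1.4,0],0],
  [1,[12.3,-1.4,0],0],
  [1,[12.3,-1.4,0],0],
])

```text
clock: 40.03
eef_pos: [0.5433, -0.1053, 0.0642]
eef_rot: [[0.029, 1.0, 0.001], [-0.011, 0.002, -1.0], [-1.0, 0.029, 0.011]]
ft_force: [-1.0, 0.1, -0.9]
width: 0.112
```

>>> play_rows([
  [1,[0.2,0,0],0],
  [1,[0.5,0,0],0],
  [1,[0.8,0,0],0],
  [1,[0.8,0,0],0],
])

```text
clock: 40.37
eef_pos: [0.5433, -0.1053, 0.0634]
eef_rot: [[0.03, 1.0, 0.001], [-0.011, 0.002, -1.0], [-1.0, 0.03, 0.011]]
ft_force: [-0.1, 0.2, -1.1]
width: 0.106
```

>>> play_rows([
  [1,[0.3,0,0],0],
  [1,[0.6,0,0],0],
  [1,[0.9,0,0],0],
  [1,[1,0,0],0],
  [1,[1,0,0],0],
])

```text
clock: 40.78
eef_pos: [0.5437, -0.1054, 0.0631]
eef_rot: [[0.03, 1.0, 0.001], [-0.01, 0.002, -1.0], [-0.999, 0.03, 0.011]]
ft_force: [-1.5, 0.8, 6.3]
width: 0.11
```

>>> play_rows([
  [0.75,[0,0,0],0],
  [0.6,[0,0,0],0],
  [0.3,[0,0,0],0],
  [-0.5,[0,0,0],0],
  [-1,[0,0,0],0],
  [-1,[0,0,0],0],
  [-1,[0,0,0],0],
  [-1,[0,0,0],0],
  [-1,[-20,0,0],0],
  [-1,[-50,0,0],0],
  [-1,[-85,0,0],0],
  [-1,[-110,0,0],0],
])

```text
clock: 41.78
eef_pos: [0.5409, -0.1048, 0.1754]
eef_rot: [[0.032, 0.999, 0.001], [-0.011, 0.001, -1.0], [-0.999, 0.032, 0.011]]
ft_force: [0.7, -0.1, 0.7]
width: 1.0
```

>>> play_rows([
  [-1,[-15,0,-25],0],
  [-1,[-30,0,-60],0],
  [-1,[-35,0,-100],0],
  [-1,[-35,0,-140],0],
  [-1,[-35,0,-180],0],
  [-1,[-35,0,-220],0],
  [-1,[-35,0,-260],0],
  [-1,[-35,0,-280],0],
  [-1,[-35,0,-285],0],
  [-1,[-35,0,-285],0],
  [-1,[-35,0,-285],0],
])

```text
clock: 42.7
eef_pos: [0.5396, 0.1791, 0.2071]
eef_rot: [[0.032, 0.999, -0.0], [-0.012, -0.0, -1.0], [-0.999, 0.032, 0.012]]
ft_force: [-0.6, -1.1, -0.5]
width: 0.998
```

```bash
python3 - <<'E'
from h import *
from meas import table
from rig import viewer,readout
C=np.array([[.6089,-.318],[.5873,-.2472],[.5657,-.1764],[.5441,-.1056]])
ims=[]
for n in ['top','scene']:
    f=viewer.grab_frame(n); W,ok=world(f); zo=table(W,ok); z=W[...,2]-zo
    ims.append(f['color'])
    for i,c in enumerate(C):
        m=ok&(np.hypot(W[...,0]-c[0],W[...,1]-c[1])<.034)
        a=m&(z>.089)&(z<.12); b=m&(z>.042)&(z<.05)
        mid=lambda k:(W[k].max(0)+W[k].min(0))/2 if k.any() else None
        print(n,i+1,'top',mid(a),'zmax',z[m].max(),'cuptop mid',mid(b))
o=np.vstack([ims[0][100:260,300:520].repeat(3,0).repeat(3,1)])
cv2.imwrite('pics/top3.png',o[:,:,::-1]); cv2.imwrite('pics/sc3.png',ims[1][200:380,150:350,::-1].repeat(3,0).repeat(3,1))
s=readout.read_state();print(s['clock'],s['eef_pos'])
E
```

```text
top 1 top [ 0.6066 -0.3161  0.0954] zmax 0.09819486792237343 cuptop mid [ 0.6069 -0.3164  0.0471]
top 2 top [ 0.5855 -0.2466  0.0955] zmax 0.09683148520404972 cuptop mid [ 0.5857 -0.2462  0.047 ]
top 3 top [ 0.5643 -0.1756  0.0944] zmax 0.0972827842914871 cuptop mid [ 0.5639 -0.1757  0.0471]
top 4 top [ 0.5428 -0.1047  0.0941] zmax 0.09606374183709764 cuptop mid [ 0.5431 -0.1055  0.0474]
scene 1 top [ 0.6096 -0.3176  0.094 ] zmax 0.09647882141322625 cuptop mid [ 0.6089 -0.3176  0.0472]
scene 2 top [ 0.5883 -0.2483  0.0936] zmax 0.09564552254738545 cuptop mid [ 0.5884 -0.2488  0.0472]
scene 3 top [ 0.5667 -0.1767  0.0941] zmax 0.09625655558159184 cuptop mid [ 0.5672 -0.1771  0.0472]
scene 4 top [ 0.5459 -0.106   0.0938] zmax 0.09612793689930742 cuptop mid [ 0.5459 -0.1065  0.0471]
42.8 [0.5399 0.1779 0.2074]
```

View pics/top3.png

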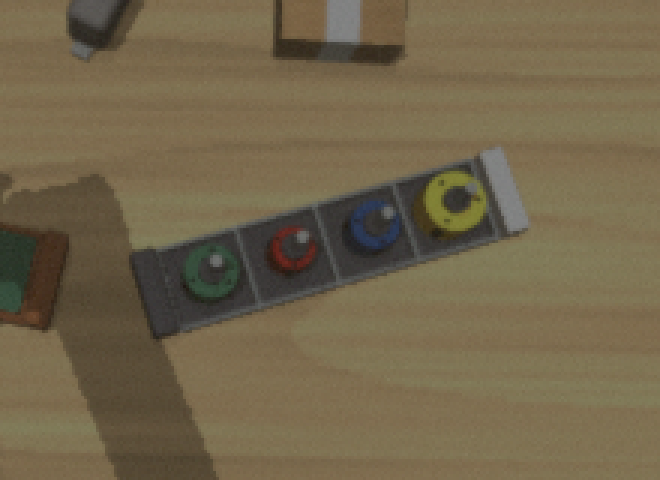

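View pics/sc3.png

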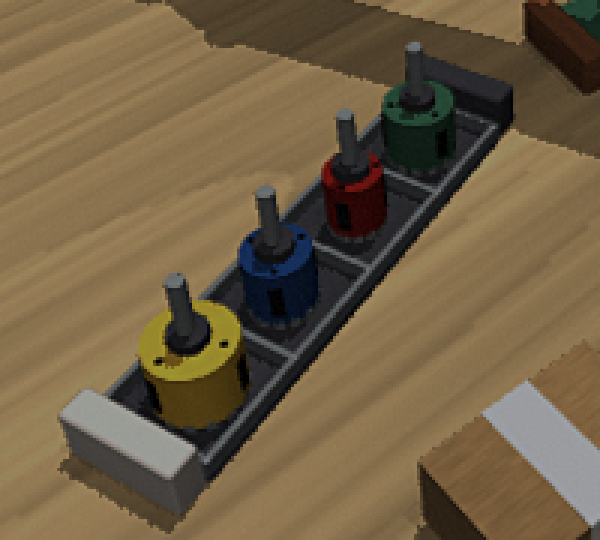

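Both views show yellow, blue, red and green in order from the white block. All four are upright, centred and flat, with their tops at 95 mm as expected. The arm is clear and still.

```bash
python3 -c "
from rig import sign_off
print(sign_off())"
```

```text
the job is handed in; nothing more can be done
None
```

All four hole saws are in the steel rack, one to a compartment. From the white block they stand yellow, blue, red, green, matching the wooden rack's order. I handed the job in at about 43 s of robot time.

**Last checks:** The top and scene cameras both put every saw within about 2–3 mm of its compartment centre. The shanks look upright and the tops are about 95 mm above the table, as expected for flat on the floor. The two cameras differ from each other by up to 3 mm. Each saw was lowered until the wrist force showed floor contact, at most about 6 N, before I opened the gripper.

**What went wrong:**
- **Blue, first grip:** it was about 10 mm off centre because I used a pose read while the arm was still moving. I let go before lifting, saw that the saw hadn't moved, and gripped it again.
- **Tool tilt:** the tool gradually tilted to about 1.7°. My attempts to undo it failed, so green was carried and set down slightly tilted. It stood upright after release.

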